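# Refill the rotary portion-tin dispenser in day order and refit its knob

## Robot

A 6-joint arm with a two-finger parallel gripper is mounted at the origin on a cart in front of the work surface, level with it; the furniture and walls round the work are solid. World frame = base frame: x ahead of the robot, y to its left, z up, the work surface at z = 0. Lengths are in m, angles in rad, forces in N, time in s.
With the tool pointing down it reaches from about 0.35 to 0.975 m from the base axis. Payload 17.4 kg.
Tool frame: the origin (TCP) lies midway between the tips of the shut fingers; the grasp point (between the pads) lies 19 mm behind it (robot.grasp_offset is the distance from the TCP to the grasp point, in m); z points along the fingers, y is the line along which they close (so a half turn about z gives the same grasp; the last joint's range is limited). The gripper opens to 85 mm and grips with 20 to 120 N. Pads are 22 mm wide; open, the fingers measure 114 mm over their backs; the gripper's body (76 mm by 85 mm) begins 54 mm behind the grasp point. The pads swing forward as they close: fully open they stand 13 mm farther back than shut.
Start: joints at [1.188, 0.116, 1.442, -0, 1.584, -0.038], TCP at [0.228, 0.635, 0.231] pointing down, gripper open.
Joint ranges: [-2.83, 2.83], [-0.83, 2.19], [0.07, 2.5], [-1.14, 4.28], [0.01, 3], [-2.97, 2.97]. Speed limits (rad/s): [1.89, 1.89, 2.22, 3.14, 3.14, 3.14].

## Interface

Orientations are given as a rotation vector (axis times angle).
In Python, from rig import robot, grab_frame gives the robot as it stands.
- The arm moves only by the shell command python3 -m handwheel 'ROWS' [OPENING] [FORCE]. ROWS is JSON, a list of rows, each a list of 4 numbers: the shift along the tool's x, y, z normalised to -1 to 1, where 1 is 25 mm, then the turn about the tool's z normalised to -1 to 1, where 1 is 4 degrees. A call has exactly 8 rows; each row shifts and turns the commanded pose from where the row before left it, along the tool's axes as they then stand; what a row does not reach is not made up. A row lasts 1/8 s, in which the tool goes at most 62.5 mm and 10.7 degrees, less where a joint would pass 70% of its speed; a pose out of reach is approached as far as the arm can. A call with a number of a shift or a turn outside -1 to 1 is refused whole. A call with a gripper value outside its range is refused whole. OPENING is the opening, from 0 (shut) to 1 (fully open), set as the call begins (- or left out, the last holds). The fingers move at their own pace and stop on an object; FORCE is the grip in N (left out, the last holds). Time passes only in rows, so rows that do not move let the fingers close, or fill a call up. It gives the time, the measured TCP pose, the force, the opening and the grip force at its end, in the units of the state.
- robot.read_state(): the state, without advancing time (a new reading comes with each control period).
- grab_frame(name): name is "side" or "top" or "wrist"; returns a dict with "pixels" (480x640x3 uint8, red, green, blue), "mtx" (3x3 intrinsics, pixels), "R" (3x3) and "t" (3): a world point X has camera coordinates R X + t. Camera axes: x right, y down, z forward; pixel columns grow to the right and rows downward; lengths in m; the calibration is good to about 2 mm. A picture is of the moment at which its call begins. There is no depth.
- robot.close_job(): hands the job in; it is judged then, once.
The state is a dict: "t": time; "q": joint angles; "joint_velocities": joint speeds; "joint_efforts": joint torques, N m; "tool_pos": TCP position; "ee_rot": TCP orientation; "ft_force": force on the tool from outside, world axes, zero at the start; "moment": the same for the moment, N m; "gripper_width": opening from 0.0 (shut) to 1.0 (fully open); "finger_force": force on a finger pad.
Only numpy, scipy, OpenCV 4.12 (cv2) and the standard library are available. Lean on these libraries where they do the work, as an engineer would, in place of code of your own. Each camera call takes 0.05 s, during which the arm holds its last target. There are 200 camera calls.

## Task

The tin dispenser has been washed: stack the three portion tins in its clear tube so that they come out in day order, blue lid first, then yellow, then red, and put its black knob back on the splined shaft, fully home and without forcing it. Then turn the knob anticlockwise to its stop to pick up a tin and clockwise to the other stop, so that the blue tin alone drops into the bay below. Leave the knob seated and the other things on the worktop undisturbed.

Things in the scene. Friction and masses are not known exactly. Their poses are not given: they have to be found in the camera images.
- dispenser: Tin dispenser, fixed: round steel drum, 148 mm across, 82 mm high. On its deck stand a clear vertical tube (the magazine, open at the top) at y = -43 mm and, on the drum's axis, a steel column with a brass splined shaft end. Inside, a hidden rotor turns with the shaft. Origin: centre of the underside; x points to the back, z up; the delivery bay opens to -x.
- tube_mouth (a point): Centre of the tube's flared mouth, in the plane of its rim, 166 mm above the worktop. Bore 39 mm, flared to 46 mm in the top 6 mm; rim 51 mm across outside. Three tins stacked on the closed rotor have their undersides 92, 62 and 32 mm below this point, and 30 mm lower once the lowest has fallen into the rotor's pocket. Axes as the dispenser's.
- tube_foot (a point): Lower end of the tube, on top of the rotor, 73.5 mm above the worktop. The rotor has one pocket for one tin. Turned anticlockwise (from above) to its stop, the pocket is under the tube and the lowest tin falls in; 90 degrees clockwise, at the other stop, it is over the bay. At the start it is 58 to 89 degrees clockwise of the tube, so the tube is closed below.
- shaft_seat (a point): Centre of the flat shoulder on top of the column (36 mm across, 168 mm above the worktop), on the rotor's vertical axis; the knob's foot rests on it when home. Six evenly spaced splines, 28 mm over their tips, with chamfered tops, rise 14 mm above it. Their angle differs from run to run and is not measured. The rotor turns stiffly (0.12 N m) and stays where left; its stops are hard.
- shaft_tip (a point): Top of the shaft, 28 mm above the shoulder: the end of the smooth round pilot, 18.6 mm in diameter, tapered over its top 6 mm to 13 mm, that stands 14 mm above the splines and guides the knob.
- bay_floor (a point): Centre of the delivery bay's white floor, 7 mm above the worktop, straight under the opening through which the rotor drops a tin; the bay is 54 mm wide, open to the front, with a low lip.
- knob: Black ribbed round knob, aluminium disc on top, 39 mm across, 44 mm high, 60 g, standing on its open foot. Origin: centre of its foot; z up. Six internal teeth in its lowest 13 mm repeat every 60 degrees and leave a 21 mm bore for the pilot. On the splines' tops the knob stands 13 mm proud; within 10 degrees of the gaps it slides down to the shoulder, and then has 20 degrees of play.
- tin_blue: Portion tin: upright round aluminium tin with a blue screw lid, 36 mm diameter, 30 mm high, about 60 g. Origin: centre of its underside; z up through the lid.
- tin_yellow: Portion tin: upright round aluminium tin with a yellow screw lid, 36 mm diameter, 30 mm high, about 60 g. Origin: centre of its underside; z up through the lid.
- tin_red: Portion tin: upright round aluminium tin with a red screw lid, 36 mm diameter, 30 mm high, about 60 g. Origin: centre of its underside; z up through the lid.
- mug_1: White mug at the right end of the worktop, 92 mm high; leave alone. Origin: near the centre of its underside.
- salt_shaker: Pale salt shaker, 43 mm in diameter, 73 mm high; leave alone. Origin: centre of its underside.
- timer: White wind-up timer with a red knob, 62 mm in diameter, 44 mm high; leave alone. Origin: centre of its underside.

How it is judged:
On the way:
1. All three tins are stacked in the tube, blue lowest and red on top, and the knob is home on the shaft (horizontal distance between each of tin_blue, tin_yellow, tin_red and tube_mouth below 0.006 m and z of tin_blue in the frame of tube_mouth below -0.08 m and z of tin_yellow in the frame of tube_mouth below -0.05 m and z of tin_red in the frame of tube_mouth below -0.02 m and distance between tin_blue and tin_red above 0.055 m and horizontal distance between knob and shaft_seat below 0.004 m and z of knob in the frame of shaft_seat below 0.003 m and angle between knob's own z axis and vertical below 0.06 rad), for 0.2 s.
At the end, for the whole second after the job is handed in: The blue tin lies at rest on the bay floor (within 25 mm of its centre); the yellow and the red tin are still in the tube, yellow below red, each within 6 mm of its axis and moved down by one tin; the knob is upright on the shaft with its foot within 3 mm of the shoulder (horizontal distance between tin_blue and bay_floor below 0.025 m and z of tin_blue in the frame of bay_floor below 0.012 m and linear speed of each of tin_blue, tin_yellow, tin_red below 0.02 m/s and horizontal distance between each of tin_yellow, tin_red and tube_mouth below 0.006 m and z of tin_yellow in the frame of tube_mouth below -0.08 m and z of tin_red in the frame of tube_mouth below -0.05 m and horizontal distance between knob and shaft_seat below 0.004 m and z of knob in the frame of shaft_seat below 0.003 m and angle between knob's own z axis and vertical below 0.06 rad); the robot touches nothing.
It fails at once if another thing on the worktop is moved by more than 30 mm (distance of any of mug_1, salt_shaker, timer from where it was at the start of the episode above 0.03 m).
It fails at once if the knob is forced: pressed with more than 100 N while it is not yet home (contact force between knob and dispenser above 100 N and z of knob in the frame of shaft_seat above 0.005 m).
It also fails if it takes over 72 s, if anything falls off the work surface, if the arm or the gripper's body presses on something with over 40 N, if the wrist force passes 120 N, or if a joint passes its speed limit or range.

## Working session

There is one attempt and no reset: what is moved stays moved. The work goes in short steps, Python scripts to look and compute and a shell command to move; the robot and the scene stay as the last step left them, time stands still between calls to the robot, and variables do not carry over. Pictures are saved under pics/ and viewed, at most 10 in all, crops included, and the job is handed in when it is done.

```bash
ls; mkdir -p pics; python3 - <<'E'
from rig import robot, grab_frame
import cv2,numpy as np
s=robot.read_state(); print({k:np.round(v,3).tolist() for k,v in s.items()})
for n in("side","top"):
    f=grab_frame(n); cv2.imwrite(f"pics/{n}0.png",f["pixels"][:,:,::-1]); np.savez(f"{n}0.npz",**f); print(n,f["mtx"].round(1).tolist(),f["R"].round(3).tolist(),(-f["R"].T@f["t"]).round(3))
E
```

```text
pics
{'t': 0.0, 'q': [1.188, 0.116, 1.442, 0.0, 1.584, -0.038], 'joint_velocities': [-0.001, -0.0, -0.0, 0.001, 0.0, 0.001], 'joint_efforts': [-0.006, -73.199, -63.249, -0.0, 0.006, -0.0], 'tool_pos': [0.228, 0.635, 0.231], 'ee_rot': [-0.539, -3.095, 0.002], 'ft_force': [0.072, 1.285, -0.24], 'moment': [-0.008, 0.011, 0.079], 'finger_force': 0.0, 'gripper_width': 1.001}
side [[500.1, 0.0, 329.2], [0.0, 500.1, 239.2], [0.0, 0.0, 1.0]] [[-0.998, 0.063, -0.0], [0.035, 0.547, -0.837], [-0.052, -0.835, -0.548]] [0.538 1.02  0.711]
top [[517.3, 0.0, 318.6], [0.0, 517.3, 243.1], [0.0, 0.0, 1.0]] [[0.018, -1.0, -0.011], [-0.988, -0.016, -0.156], [0.155, 0.014, -0.988]] [0.325 0.117 1.282]
```

View pics/side0.png

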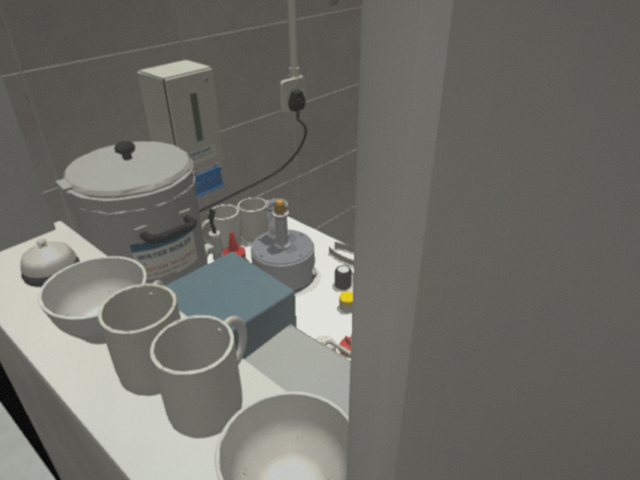

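View pics/top0.png

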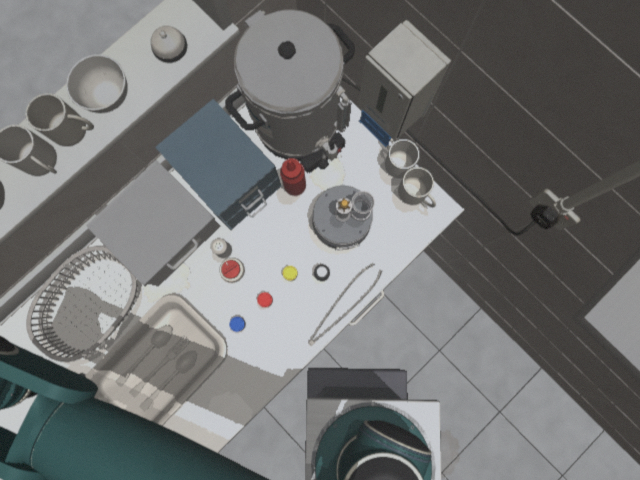

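The top view shows the knob at about (321,271), and the blue, red and yellow tins at (237,324), (264,299) and (290,272). The dispenser is at (341,215), with its brass shaft near (344,204) and the tube mouth near (361,206). The side view shows the dispenser at (283,255), with its brass tip at (280,204).

```bash
cat > h.py <<'E'
import numpy as np,cv2
def load(n): return dict(np.load(n))
def ray(f,u,v,z):
    d=f["R"].T@np.linalg.inv(f["mtx"])@np.array([u,v,1.]); c=-f["R"].T@f["t"]
    return c+d*(z-c[2])/d[2]
def proj(f,X):
    p=f["mtx"]@(f["R"]@np.array(X)+f["t"]); return p[:2]/p[2]
def blob(f,lo,hi,box):
    h=cv2.cvtColor(f["pixels"],cv2.COLOR_RGB2HSV); m=cv2.inRange(h,np.array(lo),np.array(hi))
    k=np.zeros_like(m); x0,y0,x1,y1=box; k[y0:y1,x0:x1]=m[y0:y1,x0:x1]
    n,_,st,ce=cv2.connectedComponentsWithStats(k)
    i=1+np.argmax(st[1:,4]); return ce[i],st[i,4],st[i,:4]
E
python3 - <<'E'
from h import *
f=load("top0.npz"); s=load("side0.npz")
for n,lo,hi,b in(("blue",(100,120,50),(130,255,255),(220,300,260,345)),("red",(0,150,80),(8,255,255),(250,285,280,315)),("yel",(22,120,80),(35,255,255),(275,255,305,290))):
    c,a,st=blob(f,lo,hi,b); print(n,c.round(1),a,st,ray(f,*c,.030).round(4), "d mm",1000*np.sqrt(4*a/np.pi)*1.25/517)
c,a,st=blob(f,(0,0,0),(180,255,70),(308,258,336,286)); print("knob",c,a,st,ray(f,st[0]+st[2]/2-.5,st[1]+st[3]/2-.5,.044).round(4))
c,a,st=blob(f,(5,100,60),(30,255,255),(330,190,358,222)); print("brass",c,a,st,ray(f,*c,.196).round(4))
c2,a,st=blob(s,(5,100,60),(30,255,255),(265,190,295,225)); print("brass side",c2,a,st)
a=cv2.resize(f["pixels"][165:265,290:390],(600,600),interpolation=cv2.INTER_CUBIC)
b=cv2.resize(s["pixels"][190:290,245:325],None,fx=6,fy=6,interpolation=cv2.INTER_CUBIC)[:,:200*2]
b=cv2.resize(s["pixels"][190:290,250:283],None,fx=6,fy=6,interpolation=cv2.INTER_CUBIC)
cv2.imwrite("pics/crop.png",np.hstack([a,b])[:,:,::-1])
E
```

```text
blue [236.8 323.6] 157 [230 317  14  14] [0.3234 0.3274 0.03  ] d mm 34.18411614907452
red [264.3 299.3] 124 [258 294  13  12] [0.3824 0.2635 0.03  ] d mm 30.3798322742467
yel [289.6 272.6] 149 [283 266  14  14] [0.4479 0.2042 0.03  ] d mm 33.3017965637975
knob [321.4516129  276.77419355] 31 [315 272  14   8] [0.4408 0.1264 0.044 ]
brass [344.         203.60869565] 46 [341 200   7   8] [0.5823 0.0795 0.196 ]
brass side [279.51401869 206.47663551] 107 [275 200  11  14]
```

View pics/crop.png

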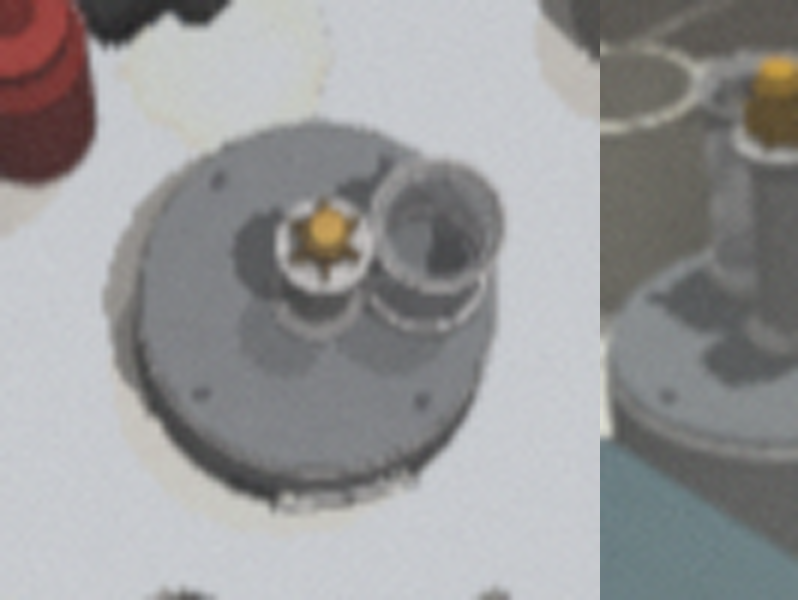

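The crop shows the shoulder disc centred at about (325,245), the pilot top at (328,226) and the tube rim ellipse centred at (438,226), in crop pixels at 6x. The bay opens towards the bottom of the image.

```bash
python3 - <<'E'
from h import *
f=load("top0.npz"); s=load("side0.npz")
g=lambda x,y:((x+.5)/6-.5+290,(y+.5)/6-.5+165)
sh=ray(f,*g(325,245),.168); tip=ray(f,*g(328,226),.196); tb=ray(f,*g(438,226),.166)
print("shoulder",sh,"tip",tip,"tube",tb,"dist",np.hypot(*(tb-sh)[:2]))
# deck circle: x 140..495, y 122..~478 at z .082
print("drum",ray(f,*g(317,298),.082))
gs=lambda x,y:((x-600+.5)/6-.5+250,(y+.5)/6-.5+190)
print("side tip",ray(s,*gs(778,68),.196),"side proj of tip",proj(s,tip),gs(778,68))
d=(tb-sh)[:2]; print("tube dir deg",np.degrees(np.arctan2(d[1],d[0])))
g2=f["pixels"][255:290,303:340]
h=cv2.cvtColor(f["pixels"],cv2.COLOR_RGB2GRAY)
for r in range(258,288): print(r,h[r,308:336])
from rig import robot
from scipy.spatial.transform import Rotation as R
print(R.from_rotvec(robot.read_state()["ee_rot"]).as_matrix().round(3), robot.grasp_offset)
E
```

```text
shoulder [0.5848312  0.07902044 0.168     ] tip [0.58528153 0.07897593 0.196     ] tube [0.59308242 0.03744526 0.166     ] dist 0.04238606485004777
drum [0.58345236 0.07901154 0.082     ]
side tip [0.58589124 0.07888658 0.196     ] side proj of tip [279.53629866 200.92818826] (279.25, 200.91666666666666)
tube dir deg -78.77465787310892
258 [202 201 202 201 202 202 200 203 202 202 203 204 202 203 200 202 202 201
 201 203 199 201 200 204 199 201 202 200]
259 [199 202 203 202 203 202 201 199 201 203 202 201 201 199 201 199 201 202
 200 200 201 200 203 204 202 202 200 201]
260 [202 201 201 202 202 202 202 200 201 204 202 202 203 202 202 203 200 202
 200 201 201 202 202 201 202 201 203 201]
261 [202 201 202 201 202 200 202 200 202 201 200 203 202 202 202 199 202 202
 204 202 200 200 200 202 202 202 199 201]
262 [203 201 203 203 202 203 201 202 197 190 200 197 185 196 200 199 202 201
 201 202 201 202 203 201 204 202 202 204]
263 [201 203 203 200 200 202 203 197 182 161 173 176 147 163 165 177 193 197
 199 202 202 202 202 201 201 203 201 204]
264 [200 203 200 203 202 198 185 178 156 140 130
[... 2187 characters left out ...]
 204 203 200 202 201 203]
283 [202 202 203 203 203 203 199 200 200 200 198 199 203 201 201 203 201 201
 202 202 200 199 199 201 201 202 201 202]
284 [203 203 202 200 203 200 203 199 201 202 199 203 201 202 200 201 201 203
 205 202 201 203 203 200 201 201 201 201]
285 [202 201 200 204 202 201 201 201 200 201 201 202 201 203 204 199 201 202
 203 200 201 202 202 201 203 201 202 201]
286 [203 205 202 202 204 204 203 201 203 201 201 202 203 201 202 203 202 201
 200 202 202 199 202 203 202 200 204 203]
287 [200 200 204 202 199 204 202 200 201 202 201 200 202 201 202 202 200 202
 201 199 201 200 200 200 201 204 201 202]
[[-0.941  0.338 -0.   ]
 [ 0.338  0.941 -0.001]
 [ 0.    -0.001 -1.   ]] 0.0187
```

```bash
python3 - <<'E'
from h import *
f=load("top0.npz"); print("knob",ray(f,321.7,271.3,.044).round(4))
p=np.array([.228,.635]); q=np.array([.3234,.3274]); d=(q-p)/16*1000/25
for i in range(16):
    a=np.radians(70.2-4*i); y=np.array([np.cos(a),np.sin(a)]); x=np.array([-y[1],y[0]])
    print("[%.2f,%.2f,.32,1]"%(d@x,d@y),end=",\n" if i==7 else ",")
E
```

```text
knob [0.451  0.1261 0.044 ]
[-0.48,-0.64,.32,1],[-0.53,-0.61,.32,1],[-0.57,-0.57,.32,1],[-0.61,-0.53,.32,1],[-0.64,-0.48,.32,1],[-0.68,-0.44,.32,1],[-0.70,-0.39,.32,1],[-0.73,-0.34,.32,1],
[-0.75,-0.29,.32,1],[-0.77,-0.23,.32,1],[-0.78,-0.18,.32,1],[-0.80,-0.13,.32,1],[-0.80,-0.07,.32,1],[-0.81,-0.01,.32,1],[-0.80,0.04,.32,1],[-0.80,0.10,.32,1],
```

```bash
python3 -m handwheel '[[-0.48,-0.64,0.3,1],[-0.53,-0.61,0.3,1],[-0.57,-0.57,0.3,1],[-0.61,-0.53,0.3,1],[-0.64,-0.48,0.3,1],[-0.68,-0.44,0.3,1],[-0.7,-0.39,0.3,1],[-0.73,-0.34,0.3,1]]' 0.72 40
python3 -m handwheel '[[-0.75,-0.29,0.3,1],[-0.77,-0.23,0.3,1],[-0.78,-0.18,0.3,1],[-0.8,-0.13,0.3,1],[-0.8,-0.07,0.3,1],[-0.81,-0.01,0.3,1],[-0.8,0.04,0.3,1],[-0.8,0.1,0.3,1]]'
```

```text
t: 1.1
tool_pos: [0.276, 0.4808, 0.1707]
ee_rot: [-1.374, -2.825, 0.001]
ft_force: [-0.3, -0.5, -0.2]
gripper_width: 0.721
finger_force: 0.0
t: 2.1
tool_pos: [0.3241, 0.3266, 0.1109]
ee_rot: [2.102, 2.334, 0.0]
ft_force: [0.7, 0.3, 0.4]
gripper_width: 0.717
finger_force: 0.0
```

```bash
python3 - <<'E'
from rig import robot, grab_frame
from h import *
f=grab_frame("wrist"); np.savez("w0.npz",**f); cv2.imwrite("pics/w0.png",f["pixels"][:,:,::-1]); print((-f["R"].T@f["t"]).round(3),f["R"].round(2).tolist())
c,a,st=blob(f,(100,120,50),(130,255,255),(0,0,640,480)); print(c,a,st,ray(f,*c,.03), ray(f,st[0]+st[2]/2,st[1]+st[3]/2,.03))
print(proj(f,robot.read_state()["tool_pos"]))
E
```

```text
[0.317 0.393 0.253] [[0.99, 0.1, 0.0], [0.1, -0.96, 0.27], [0.03, -0.26, -0.96]]
[321.9450692  238.69074394] 2312 [296 211  53  55] [0.32280961 0.33078577 0.03      ] [0.32315928 0.33095357 0.03      ]
[323.15397448 300.23193396]
```

View pics/w0.png

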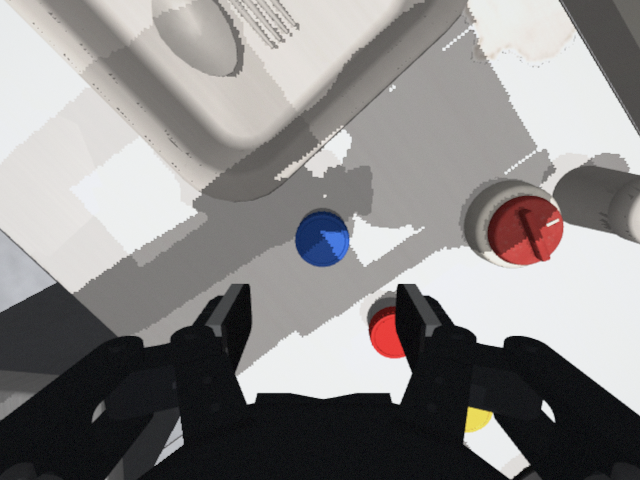

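The wrist view shows the blue lid at (322,239), with the fingers straddling column 323. The tray edge is near (255,198), clear of the left finger. The top and wrist measurements of the blue tin differ by 3 mm in y, so I'll use the mean.

```bash
python3 -m handwheel '[[0.1,-0.04,0.6,1],[0,0,0.8,0.55],[0,0,0.8,0],[0,0,0.8,0],[0,0,0.8,0],[0,0,0.34,0],[0,0,0,0],[0,0,0,0]]' 0.6 40
python3 -m handwheel '[[0,0,0,0],[0,0,0,0],[0,0,0,0],[0,0,0,0],[0,0,0,0],[0,0,-0.8,0],[0,0,-1,0],[0,0,-1,0]]' 0.2 40
```

```text
t: 3.15
tool_pos: [0.3228, 0.3304, 0.0086]
ee_rot: [2.221, 2.222, 0.002]
ft_force: [0.1, 0.1, 0.5]
gripper_width: 0.598
finger_force: 0.0
t: 4.15
tool_pos: [0.3224, 0.3302, 0.0787]
ee_rot: [2.221, 2.222, 0.0]
ft_force: [0.9, 0.6, -1.0]
gripper_width: 0.402
finger_force: 40.0
```

```bash
python3 - <<'E'
from rig import robot, grab_frame
from h import *
f=grab_frame("wrist"); cv2.imwrite("pics/w1.png",f["pixels"][:,:,::-1])
c,a,st=blob(f,(100,120,50),(130,255,255),(0,0,640,480)); p=robot.read_state()["tool_pos"]; print(p,c,a,st,ray(f,*c,p[2]+.0214),ray(f,st[0]+st[2]/2-.5,st[1]+st[3]/2-.5,p[2]+.0214))
E
```

```text
[0.32333264 0.33108227 0.08219881] [322.97110662 317.32562843] 6922 [278 270  91  95] [0.32226951 0.3339359  0.10359881] [0.32228004 0.33406901 0.10359881]
```

View pics/w1.png

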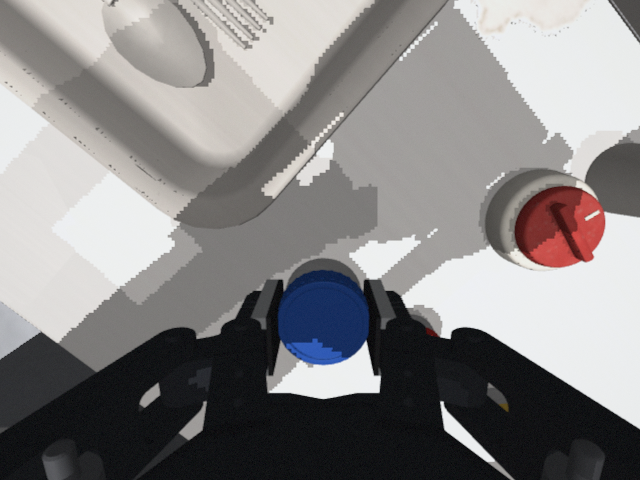

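The wrist view shows the blue tin held upright between the pads, centred at about (323,317).

```bash
python3 -m handwheel '[[-0.9,0.83,-0.95,0],[-0.9,0.83,-0.95,0],[-0.9,0.83,-0.95,0],[-0.9,0.83,-0.95,0],[-0.9,0.83,-0.95,0],[-0.9,0.83,-0.95,0],[-0.9,0.83,0,0],[-0.9,0.83,0,0]]'
python3 -m handwheel '[[-0.9,0.83,0,0],[-0.9,0.83,0,0],[-0.9,0.83,0,0],[-0.9,0.83,0,0],[-0.96,0.83,0,0],[0,0,0.2,0],[0,0,0.2,0],[0,0,0,0]]'
python3 - <<'E'
from rig import robot, grab_frame
from h import *
p=robot.read_state()["tool_pos"]; print(p)
for n in("wrist","side"):
    f=grab_frame(n); np.savez(n+"1.npz",**f); cv2.imwrite(f"pics/{n}1.png",f["pixels"][:,:,::-1])
    print(n,proj(f,[.5934,.037,.166]),proj(f,[.585,.079,.196]))
w=load("wrist1.npz");s=load("side1.npz")
a=w["pixels"][150:480,100:540]; b=cv2.resize(s["pixels"][140:250,230:330],None,fx=3,fy=3,interpolation=cv2.INTER_CUBIC)
cv2.imwrite("pics/c2.png",np.hstack([a,b])[:,:,::-1])
E
```

```text
t: 5.2
tool_pos: [0.4893, 0.1495, 0.2206]
ee_rot: [2.22, 2.222, 0.001]
ft_force: [0.9, 0.8, -1.1]
gripper_width: 0.404
finger_force: 40.1
t: 6.2
tool_pos: [0.5919, 0.037, 0.2098]
ee_rot: [-2.219, -2.223, 0.001]
ft_force: [-0.3, -0.5, -0.4]
gripper_width: 0.403
finger_force: 40.1
[0.59185987 0.03703197 0.20982891]
wrist [325.97122972 264.00527968] [308.02783286 197.94745086]
side [277.0009374  203.76892378] [279.66866678 200.92961159]
```

View pics/c2.png

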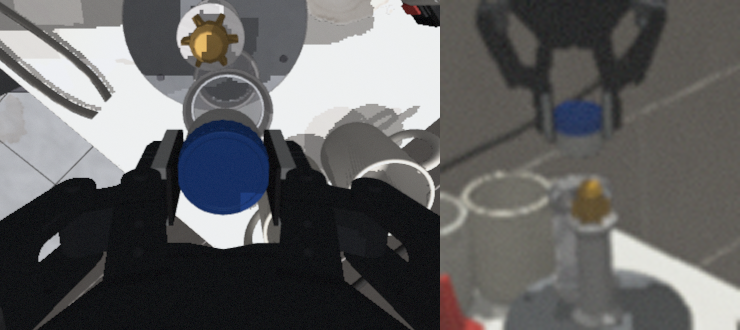

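The tin hangs upright with the finger tips about 9 mm above its underside (side view, right). In the wrist view the tube rim is centred at about crop (227,112), and all of it agrees with the predictions to within 2-3 mm.

```bash
python3 -m handwheel '[[-0.04,0.08,0.5,0],[0,0,0.5,0],[0,0,0.3,0],[0,0,0.2,0],[0,0,0.1,0],[0,0,0.04,0],[0,0,0,0],[0,0,0,0]]'
```

```text
t: 7.3
tool_pos: [0.5946, 0.036, 0.17]
ee_rot: [-2.22, -2.223, -0.002]
ft_force: [-0.2, 6.3, 2.0]
gripper_width: 0.405
finger_force: 40.5
```

```bash
python3 -m handwheel '[[0.06,0,0,0],[0,0,0,0],[0,0,0,0],[0,0,0,0],[0,0,0,0],[0,0,-0.5,0],[0,0,-0.9,0],[0,0,-0.9,0]]' 0.52
python3 - <<'E'
from rig import robot, grab_frame
from h import *
print(robot.read_state()["ft_force"])
f=grab_frame("wrist"); np.savez("wrist2.npz",**f)
print(blob(f,(100,120,30),(130,255,255),(200,150,450,400)), proj(f,[.5935,.0368,.104]),proj(f,[.5935,.0368,.166]))
E
```

```text
t: 8.3
tool_pos: [0.5946, 0.0369, 0.2293]
ee_rot: [2.22, 2.222, 0.002]
ft_force: [0.1, 0.9, -0.2]
gripper_width: 0.521
finger_force: 0.0
[ 0.13411074  0.924045   -0.23112893]
(array([322.13891658, 245.83748754]), np.int32(3009), array([292, 215,  62,  63], dtype=int32)) [321.47868637 228.84390616] [321.19521329 253.38522929]
```

```bash
python3 - <<'E'
from h import *
f=load("wrist2.npz"); print(f["mtx"][0,0],-f["R"].T@f["t"])
cv2.imwrite("pics/w2.png",cv2.resize(f["pixels"][130:330,220:440],None,fx=2.5,fy=2.5)[:,:,::-1])
E
```

```text
352.45349085830713 [0.59425847 0.10383255 0.37183308]
```

View pics/w2.png

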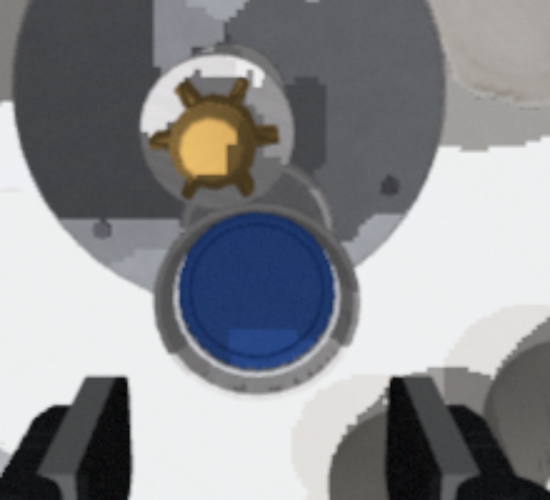

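The blue tin has hung up in the flare. Its lid is about 12 mm above the rim, leaning towards the shaft (crop centre (256,290), rim centre (256,302)). I'll shut the fingers and nudge it down gently on its high side.

```bash
python3 -m handwheel '[[-0.1,-0.04,0,0],[0,0,0.3,0],[0,0,0.3,0],[0,0,0.4,0],[0,0,0.3,0],[0,0,0.2,0],[0,0,0.2,0],[0,0,0.1,0]]' 0
python3 -m handwheel '[[0,0,0.15,0],[0,0,0.15,0],[0,0,0.15,0],[0,0,0.15,0],[0,0,0.15,0],[0,0,0,0],[0,0,0,0],[0,0,0,0]]'
```

```text
t: 9.35
tool_pos: [0.5934, 0.0344, 0.1816]
ee_rot: [-2.22, -2.222, 0.0]
ft_force: [0.0, 0.3, 0.3]
gripper_width: 0.002
finger_force: 0.0
t: 10.35
tool_pos: [0.5935, 0.0344, 0.1632]
ee_rot: [2.22, 2.222, 0.0]
ft_force: [-0.1, -0.0, 0.5]
gripper_width: -0.003
finger_force: 0.0
```

```bash
python3 -m handwheel '[[0,0,-0.8,0],[0,0,-0.8,0],[0.3,-0.3,-0.8,0],[0.9,-0.78,0,0],[0.9,-0.78,0,0],[0.9,-0.78,0,0],[0.9,-0.78,0,0],[0.9,-0.78,0,0]]'
python3 - <<'E'
from rig import robot, grab_frame
from h import *
f=grab_frame("top"); np.savez("top1.npz",**f)
for z in(.104,.166,.186): print(z,proj(f,[.5935,.0368,z]))
print(blob(f,(100,100,30),(130,255,255),(335,180,385,230)))
w=grab_frame("wrist"); 
print([ (x[0],x[1],ray(w,x[2][0]+x[2][2]/2-.5,x[2][1]+x[2][3]/2-.5,.03)) for x in [blob(w,(22,120,80),(35,255,255),(0,0,640,480))]], robot.read_state()["tool_pos"])
E
```

```text
t: 11.35
tool_pos: [0.4873, 0.1553, 0.2245]
ee_rot: [2.22, 2.222, 0.002]
ft_force: [0.1, 0.3, -0.7]
gripper_width: 0.0
finger_force: 0.0
0.104 [360.92737993 208.30105311]
0.166 [362.87652369 202.06985238]
0.186 [363.55062784 199.91481467]
(array([361.02857143, 205.38095238]), np.int32(105), array([355, 201,  13,  10], dtype=int32))
[(array([283.54422383, 160.8465704 ]), np.int32(1108), array([0.44870656, 0.20536889, 0.03      ]))] [0.48680127 0.15615274 0.22471589]
```

Blue now shows at the depth expected for a tin resting on the rotor (the lid predicted at (361,208) is seen there, clipped by the rim). Next is yellow.

```bash
python3 -m handwheel '[[0.64,-0.52,1,0],[0.64,-0.52,1,0],[0.64,-0.51,1,0],[0,0,1,0],[0,0,1,0],[0,0,1,0],[0,0,1,0],[0,0,1,0]]' 0.6
python3 -m handwheel '[[0,0,0.64,0],[0,0,0,0],[0,0,0,0],[0,0,0,0],[0,0,0,0],[0,0,-0.8,0],[0,0,-1,0],[-0.3,0.26,-1,0]]' 0.2
```

```text
t: 12.45
tool_pos: [0.45, 0.2023, 0.0233]
ee_rot: [2.22, 2.222, 0.001]
ft_force: [-0.7, -0.1, 0.5]
gripper_width: 0.607
finger_force: 0.0
t: 13.45
tool_pos: [0.4559, 0.1949, 0.078]
ee_rot: [-2.22, -2.223, -0.0]
ft_force: [0.1, -0.7, -0.1]
gripper_width: 0.405
finger_force: 40.0
```

```bash
python3 -m handwheel '[[-0.88,0.76,-1,0],[-0.92,0.79,-1,0],[-0.92,0.79,-1,0],[-0.92,0.79,-1,0],[-0.92,0.79,-1,0],[-0.92,0.79,-0.7,0],[-0.91,0.78,0,0],[0,0,0,0]]'
python3 -c "
from rig import robot;print(robot.read_state()['tool_pos'])"
```

```text
t: 14.45
tool_pos: [0.5941, 0.0339, 0.2194]
ee_rot: [-2.222, -2.22, 0.0]
ft_force: [0.2, 1.2, -0.4]
gripper_width: 0.406
finger_force: 40.0
[0.59414179 0.03387182 0.21939919]
```

```bash
python3 -m handwheel '[[0.04,-0.02,0.6,0],[0,0,0.6,0],[0,0,0.4,0],[0,0,0.2,0],[0,0,0.12,0],[0,0,0.08,0],[0,0,0,0],[0,0,0,0]]'
```

```text
t: 15.45
tool_pos: [0.593, 0.0362, 0.1698]
ee_rot: [2.22, 2.222, 0.0]
ft_force: [0.3, -0.8, -0.2]
gripper_width: 0.407
finger_force: 40.0
```

```bash
python3 -m handwheel '[[0,0,0,0],[0,0,0,0],[0,0,0,0],[0,0,0,0],[0,0,-0.5,0],[0,0,-0.9,0],[0.1,-0.1,-0.9,0],[0.9,-0.83,0,0]]' 0.52
python3 -m handwheel '[[0.95,-0.88,0,0],[0.95,-0.88,0,0],[0.95,-0.88,0,0],[0.95,-0.88,0.5,0],[0.95,-0.88,1,0],[0.95,-0.88,1,0],[0.95,-0.88,1,0],[0.95,-0.88,1,0]]' 0.6
python3 - <<'E'
from rig import robot, grab_frame
from h import *
f=grab_frame("top"); np.savez("top2.npz",**f)
for z in(.104,.134,.166,.186): print(z,proj(f,[.5935,.0368,z]))
print(blob(f,(22,100,60),(35,255,255),(335,180,385,230)))
w=grab_frame("wrist"); x=blob(w,(0,150,80),(8,255,255),(200,100,450,400));print(x,ray(w,x[2][0]+x[2][2]/2-.5,x[2][1]+x[2][3]/2-.5,.03), robot.read_state()["tool_pos"])
E
```

```text
t: 16.45
tool_pos: [0.5705, 0.0609, 0.2306]
ee_rot: [2.22, 2.219, 0.004]
ft_force: [0.6, -0.3, 0.5]
gripper_width: 0.521
finger_force: 0.0
t: 17.45
tool_pos: [0.393, 0.252, 0.1156]
ee_rot: [2.22, 2.222, 0.003]
ft_force: [0.0, 0.4, -0.5]
gripper_width: 0.595
finger_force: 0.0
0.104 [360.92737993 208.30105311]
0.134 [361.84512977 205.36710662]
0.166 [362.87652369 202.06985238]
0.186 [363.55062784 199.91481467]
(array([361.58169935, 203.9869281 ]), np.int32(153), array([354, 198,  15,  13], dtype=int32))
(array([311.83303887, 226.14575972]), np.int32(2264), array([285, 199,  54,  55], dtype=int32)) [0.38231761 0.26577737 0.03      ] [0.39133384 0.25227621 0.11360615]
```

Yellow is at its stacked height. Next is red.

```bash
python3 -m handwheel '[[0.25,-0.18,0.5,0],[0.24,-0.18,0.8,0],[0,0,0.9,0],[0,0,0.9,0],[0,0,0.8,0],[0,0,0.3,0],[0,0,0,0],[0,0,0,0]]'
python3 -m handwheel '[[0,0,0,0],[0,0,0,0],[0,0,0,0],[0,0,0,0],[0,0,-0.8,0],[0,0,-1,0],[-0.9,0.83,-1,0],[-0.9,0.83,-1,0]]' 0.2
python3 -c "
from rig import robot;print(robot.read_state()['tool_pos'])"
```

```text
t: 18.55
tool_pos: [0.3849, 0.2635, 0.0103]
ee_rot: [2.221, 2.222, 0.002]
ft_force: [0.3, 0.0, 0.9]
gripper_width: 0.604
finger_force: 0.0
t: 19.55
tool_pos: [0.4263, 0.2179, 0.1056]
ee_rot: [2.219, 2.223, 0.001]
ft_force: [0.3, 0.7, -1.2]
gripper_width: 0.408
finger_force: 40.0
[0.42634781 0.21785039 0.10561892]
```

```bash
python3 -m handwheel '[[-0.92,0.84,-0.9,0],[-0.92,0.84,-0.9,0],[-0.92,0.84,-0.9,0],[-0.92,0.84,-0.9,0],[-0.92,0.84,-0.8,0],[-0.92,0.84,0,0],[-0.91,0.84,0,0],[-0.8,0.8,0,0]]'
python3 -c "
from rig import robot;print(robot.read_state()['tool_pos'])"
```

```text
t: 20.55
tool_pos: [0.5938, 0.0368, 0.2146]
ee_rot: [2.221, 2.222, 0.0]
ft_force: [-0.2, 0.7, -0.5]
gripper_width: 0.409
finger_force: 40.0
[0.59375871 0.03676374 0.21462608]
```

```bash
python3 -m handwheel '[[0,0,0.5,0],[0,0,0.6,0],[0,0,0.4,0],[0,0,0.2,0],[0,0,0.1,0],[0,0,0,0],[0,0,0,0],[0,0,0,0]]'
```

```text
t: 21.55
tool_pos: [0.5933, 0.0377, 0.1698]
ee_rot: [2.22, 2.222, 0.0]
ft_force: [0.2, 0.1, -0.4]
gripper_width: 0.405
finger_force: 40.1
```

```bash
python3 -m handwheel '[[0,0,0,0],[0,0,0,0],[0,0,0,0],[0,0,-0.5,0],[0,0,-0.9,0],[0,0,-0.9,0],[0.6,-1,0,0],[0.6,-1,0,0]]' 0.52
python3 -m handwheel '[[0.6,-1,0,0],[0.6,-1,0.5,0],[0.6,-1,1,0],[0.4,-0.6,1,0],[0,0,1,0],[0,0,0.8,0],[0,0,0.3,0],[0,0,0,0]]' 0.7
python3 - <<'E'
from rig import robot, grab_frame
from h import *
f=grab_frame("top"); np.savez("top3.npz",**f)
for z in(.134,.164,.186): print(z,proj(f,[.5935,.0368,z]))
print(blob(f,(0,120,60),(8,255,255),(335,180,385,230)))
w=grab_frame("wrist"); np.savez("wrist3.npz",**w); g=cv2.cvtColor(w["pixels"],cv2.COLOR_RGB2GRAY)
p=robot.read_state()["tool_pos"]; u,v=proj(w,[.451,.1261,.044]); print(p,u,v)
c=cv2.HoughCircles(cv2.medianBlur(g,3),cv2.HOUGH_GRADIENT,1,30,param1=100,param2=15,minRadius=12,maxRadius=40)
for k in c[0]:
    if np.hypot(k[0]-u,k[1]-v)<40: print(k,ray(w,k[0],k[1],.044))
E
```

```text
t: 22.55
tool_pos: [0.5429, 0.0679, 0.2289]
ee_rot: [2.22, 2.221, 0.002]
ft_force: [0.1, 0.7, 0.1]
gripper_width: 0.518
finger_force: 0.0
t: 23.55
tool_pos: [0.4533, 0.1225, 0.1123]
ee_rot: [-2.221, -2.222, 0.0]
ft_force: [-0.0, 0.0, 0.8]
gripper_width: 0.7
finger_force: 0.0
0.134 [361.84512977 205.36710662]
0.164 [362.81039292 202.28126526]
0.186 [363.55062784 199.91481467]
(array([362.28643216, 202.60301508]), np.int32(199), array([355, 195,  16,  16], dtype=int32))
[0.45356951 0.12252809 0.11296441] 319.0814395823169 245.0244214316283
[320.5 231.5  30.2] [0.45189741 0.13483979 0.044     ]
```

```bash
python3 - <<'E'
from h import *
w=load("wrist3.npz"); 
cv2.imwrite("pics/w3.png",cv2.resize(w["pixels"][160:310,240:400],None,fx=3,fy=3)[:,:,::-1])
E
```

```text
(no output)
```

View pics/w3.png

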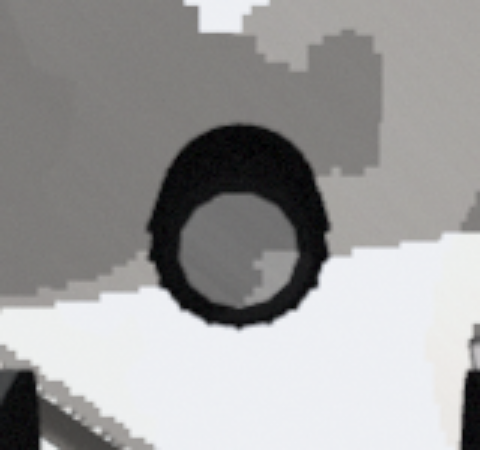

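The disc of the knob is centred at crop (239,249), within about 1 mm of the prediction.

```bash
python3 -m handwheel '[[0.08,-0.05,0.4,0],[0.07,-0.05,0.8,0],[0,0,0.9,0],[0,0,0.9,0],[0,0,0.7,0],[0,0,0.3,0],[0,0,0,0],[0,0,0,0]]'
python3 -m handwheel '[[0,0,0,0],[0,0,0,0],[0,0,0,0],[0,0,0,0],[0,0,-0.8,0],[0,0,-1,0],[0,0,-1,0],[0,0,-1,0]]' 0.3 60
python3 -c "
from rig import robot;print(robot.read_state()['tool_pos'])"
```

```text
t: 24.65
tool_pos: [0.451, 0.1264, 0.0127]
ee_rot: [2.22, 2.222, 0.001]
ft_force: [-0.2, -0.1, -0.3]
gripper_width: 0.698
finger_force: 0.0
t: 25.65
tool_pos: [0.4506, 0.1263, 0.1081]
ee_rot: [2.22, 2.222, 0.0]
ft_force: [-0.6, -0.1, -0.4]
gripper_width: 0.437
finger_force: 60.1
[0.45055354 0.12628081 0.1080908 ]
```

```bash
python3 -m handwheel '[[-0.32,0.9,-0.95,0],[-0.32,0.9,-0.95,0],[-0.32,0.9,-0.95,0],[-0.32,0.9,-0.95,0],[-0.32,0.9,-0.8,0],[-0.3,0.88,0,0],[0,0,0,0],[0,0,0,0]]'
python3 - <<'E'
from rig import robot, grab_frame
from h import *
s=grab_frame("side");w=grab_frame("wrist"); p=robot.read_state()["tool_pos"]; print(p,proj(s,p),proj(s,[.585,.079,.196]))
a=w["pixels"][150:480,100:540]; b=cv2.resize(s["pixels"][140:250,230:330],None,fx=3,fy=3,interpolation=cv2.INTER_CUBIC)
cv2.imwrite("pics/c4.png",np.hstack([a,b])[:,:,::-1])
E
```

```text
t: 26.65
tool_pos: [0.5847, 0.079, 0.2218]
ee_rot: [-2.22, -2.222, 0.001]
ft_force: [0.2, -0.5, -0.4]
gripper_width: 0.44
finger_force: 60.2
[0.58458674 0.07916094 0.22210882] [279.18821967 190.04426577] [279.66866678 200.92961159]
```

View pics/c4.png

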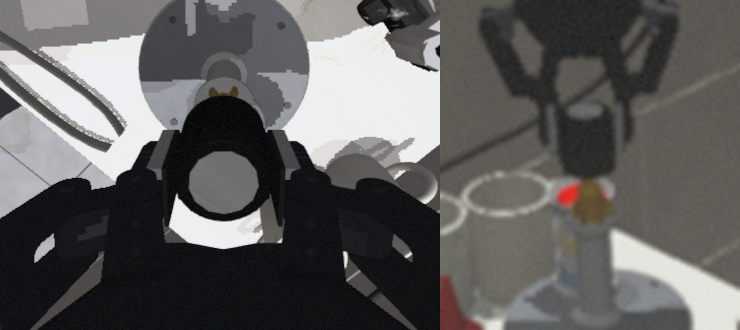

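The knob hangs upright over the shaft (side view), with the red lid visible in the tube mouth.

```bash
python3 -m handwheel '[[0.0,0.0,0.3,0],[0,0,0.3,0],[0,0,0.2,0],[0,0,0.1,0],[0,0,0.1,0],[0,0,0.05,0],[0,0,0.05,0],[0,0,0,0]]'
```

```text
t: 27.75
tool_pos: [0.5851, 0.0789, 0.1945]
ee_rot: [-2.221, -2.222, 0.0]
ft_force: [-0.5, -0.1, -0.5]
gripper_width: 0.436
finger_force: 60.2
```

```bash
python3 -m handwheel '[[0,0,0.06,0],[0,0,0.02,0],[0,0,0,1],[0,0,0,1],[0,0,0,1],[0,0,0,1],[0,0,0,1],[0,0,0,0]]'
```

```text
t: 28.75
tool_pos: [0.5849, 0.079, 0.1928]
ee_rot: [-2.572, -1.803, 0.0]
ft_force: [-5.2, 0.5, 3.4]
gripper_width: 0.435
finger_force: 60.5
```

```bash
python3 -m handwheel '[[0,0,0.06,0],[0,0,0.04,0],[0,0,0.04,0],[0,0,0,0],[0,0,0,0],[0,0,0,0],[0,0,0,0],[0,0,0,0]]'; python3 -c "
from rig import robot;print(robot.read_state()['moment'])"
```

```text
t: 29.75
tool_pos: [0.5849, 0.079, 0.1888]
ee_rot: [-2.571, -1.804, 0.001]
ft_force: [-5.5, 0.8, 1.3]
gripper_width: 0.436
finger_force: 60.4
[0.14966249 0.93698247 0.14708718]
```

```bash
python3 -m handwheel '[[0,0,0.06,0],[0,0,0.06,0],[0,0,0.06,0],[0,0,0.06,0],[0,0,0.05,0],[0,0,0.04,0],[0,0,0,0],[0,0,0,0]]'; python3 -c "
from rig import robot;print(robot.read_state()['moment'],robot.read_state()['q'][5])"
```

```text
t: 30.75
tool_pos: [0.5848, 0.079, 0.1809]
ee_rot: [-2.571, -1.804, 0.001]
ft_force: [-8.5, 0.9, 4.9]
gripper_width: 0.442
finger_force: 60.7
[0.10845518 1.27482162 0.13537355] 0.43810411406252037
```

Home: the TCP is at 0.1809, so the foot is at about 0.168. I'll relax the sideways load, check the seating and turn anticlockwise.

```bash
python3 -m handwheel '[[-0.015,-0.04,0.02,0],[0,0,0.02,0],[0,0,0,0],[0,0,0,0],[0,0,0,-1],[0,0,0,-1],[0,0,0,-1],[0,0,0,-1]]'; python3 -c "
from rig import robot;print(robot.read_state()['moment'],robot.read_state()['q'][5])"
python3 -m handwheel '[[0,0,0,-1],[0,0,0,-1],[0,0,0,-1],[0,0,0,-1],[0,0,0,-1],[0,0,0,-1],[0,0,0,-1],[0,0,0,-1]]'; python3 -c "
from rig import robot;print(robot.read_state()['moment'],robot.read_state()['q'][5])"
```

```text
t: 31.75
tool_pos: [0.5848, 0.0789, 0.1809]
ee_rot: [2.292, 2.146, 0.003]
ft_force: [-0.0, -0.4, 6.9]
gripper_width: 0.436
finger_force: 61.0
[ 0.03280578  0.089136   -0.04259325] 0.15685552699557587
t: 32.75
tool_pos: [0.5854, 0.079, 0.1809]
ee_rot: [1.611, 2.693, 0.004]
ft_force: [6.6, 0.9, 4.5]
gripper_width: 0.435
finger_force: 60.9
[ 0.24042206 -1.10934756 -0.2011139 ] -0.4015465556236998
```

```bash
for i in 1; do python3 -m handwheel '[[0,0,0,-1],[0,0,0,-1],[0,0,0,-1],[0,0,0,-1],[0,0,0,-1],[0,0,0,-1],[0,0,0,-1],[0,0,0,-1]]'; done; python3 -c "
from rig import robot;print(robot.read_state()['moment'],robot.read_state()['q'][5])"
python3 -m handwheel '[[0,0,0,-1],[0,0,0,-1],[0,0,0,-1],[0,0,0,-1],[0,0,0,-1],[0,0,0,-1],[0,0,0,-1],[0,0,0,-1]]'; python3 -c "
from rig import robot;print(robot.read_state()['moment'],robot.read_state()['q'][5])"
```

```text
t: 33.75
tool_pos: [0.5857, 0.0794, 0.181]
ee_rot: [0.806, 3.032, 0.004]
ft_force: [10.2, 4.3, 4.0]
gripper_width: 0.438
finger_force: 60.9
[ 0.93001896 -1.67358059 -0.18511545] -0.9600514344036991
t: 34.75
tool_pos: [0.5857, 0.0797, 0.181]
ee_rot: [-0.061, 3.136, 0.003]
ft_force: [7.5, 7.4, 3.5]
gripper_width: 0.435
finger_force: 60.9
[ 1.27658253 -1.44446894 -0.12606729] -1.5185587434397547
```

```bash
python3 -m handwheel '[[0,0,0,-1],[0,0,0,-1],[0,0,0,-1],[0,0,0,0],[0,0,0,0],[0,0,0,0],[0,0,0,0],[0,0,0,0]]'; python3 - <<'E'
from rig import robot, grab_frame
from h import *
st=robot.read_state(); print(st['moment'],st['q'][5])
f=grab_frame("top"); np.savez("top5.npz",**f)
for z in(.134,.164): print(z,proj(f,[.5935,.0368,z]))
print(blob(f,(0,120,60),(8,255,255),(335,180,385,230)))
s=grab_frame("side"); np.savez("side5.npz",**s);print(blob(s,(0,120,60),(8,255,255),(255,170,310,240)),proj(s,[.5935,.0368,.134]),proj(s,[.5935,.0368,.164]))
E
```

```text
t: 35.75
tool_pos: [0.5848, 0.0797, 0.1807]
ee_rot: [-0.386, 3.115, 0.002]
ft_force: [1.0, 6.9, 5.8]
gripper_width: 0.438
finger_force: 61.8
[ 1.15024605 -0.11716451 -0.12395327] -1.7257120750637405
0.134 [361.84512977 205.36710662]
0.164 [362.81039292 202.28126526]
(array([363.02777778, 205.30555556]), np.int32(108), array([356, 200,  14,  11], dtype=int32))Traceback (most recent call last):
  File "<stdin>", line 7, in <module>
  File "h.py", line 12, in blob
    i=1+np.argmax(st[1:,4]); return ce[i],st[i,4],st[i,:4]
        ~~~~~~~~~^^^^^^^^^^
    return _wrapfunc(a, 'argmax', axis=axis, out=out, **kwds)
    return bound(*args, **kwds)
ValueError: attempt to get argmax of an empty sequence
```

```bash
python3 - <<'E'
from h import *
for n in("top3","top5"):
    f=load(n+".npz"); h=cv2.cvtColor(f["pixels"],cv2.COLOR_RGB2HSV); m=cv2.inRange(h,np.array((0,110,30)),np.array((10,255,255)))
    print(n); print("\n".join("%d "%(192+i)+"".join("#" if v else "." for v in r) for i,r in enumerate(m[192:216,345:380])))
f=load("top5.npz");g=cv2.cvtColor(f["pixels"],cv2.COLOR_RGB2GRAY)
for r in range(192,216,2): print(r,g[r,345:380])
E
```

```text
top3
192 ...................................
193 ...................................
194 ...................................
195 ................####...............
196 .............#########.............
197 ............############...........
198 ...........#############...........
199 ...........##############..........
200 ..........###############..........
201 ..........################.........
202 ..........################.........
203 ..........################.........
204 ..........################.........
205 ..........###############..........
206 ...........##############..........
207 ...........##############..........
208 ............############...........
209 .............##########............
210 ...............######..............
211 ...................................
212 ...................................
213 ...................................
214 ...................................
215 ...................................
top5
192 ...................................
193 ...................................
194 ...................................
195 ......
[... 1893 characters left out ...]
45  59  79  97  98 101 105 113 112 110 112
 111 113 111 110  87  75  77 113 133 135 185 214 217 218 217 217 216]
208 [ 39  40  40  40  39  38  42  50  83 112 128 119 110 102 100 104 111 111
 111 113 112 109  89  87 103 129 149 173 210 218 218 217 217 218 216]
210 [ 40  38  38  35  44  38  50  62  77  89 125 129 128 127 123 120 114 115
 114 110 116 117 127 141 146 172 157 175 209 218 217 218 216 217 218]
212 [ 43  35  41  56  95  87  91  87  83  80  82  85  99 120 115 129 135 135
 142 135 130 130 130 128 124 177 147 166 210 217 217 217 218 217 217]
214 [ 61  58  70 110 136 124 115 129  96  84  84  84  83  82  85  89  89  90
  89  95  98  97 104 125 164 155 145 166 211 217 216 217 216 216 217]
```

The visible red lid's edge has moved down by about 3-4 rows, which matches a drop of one tin. A few more rows anticlockwise will confirm the stop.

```bash
python3 -m handwheel '[[0,0.03,0,-1],[0,0,0,-1],[0,0,0,-1],[0,0,0,0],[0,0,0,0],[0,0,0,0],[0,0,0,0],[0,0,0,0]]' 0.3 80; python3 -c "
from rig import robot;print(robot.read_state()['moment'],robot.read_state()['q'][5])"
```

```text
t: 36.85
tool_pos: [0.5847, 0.0799, 0.1807]
ee_rot: [-0.708, 3.058, 0.0]
ft_force: [1.8, 2.4, 5.7]
gripper_width: 0.433
finger_force: 79.3
[ 0.50591615 -0.22002968 -0.66763611] -1.93345246102199
```

The torque has jumped to -0.67 N m, so that is the stop. Now clockwise.

```bash
for k in 1; do python3 -m handwheel '[[0,0,0,1],[0,0,0,1],[0,0,0,1],[0,0,0,1],[0,0,0,1],[0,0,0,1],[0,0,0,1],[0,0,0,1]]'; done
python3 -m handwheel '[[0,0,0,1],[0,0,0,1],[0,0,0,1],[0,0,0,1],[0,0,0,1],[0,0,0,1],[0,0,0,1],[0,0,0,1]]'
python3 -m handwheel '[[0,0,0,1],[0,0,0,1],[0,0,0,1],[0,0,0,1],[0,0,0,1],[0,0,0,1],[0,0,0,1],[0,0,0,1]]'; python3 -c "
from rig import robot;print(robot.read_state()['moment'],robot.read_state()['q'][5])"
python3 -m handwheel '[[0,0,0,1],[0,0,0,1],[0,0,0,1],[0,0,0,0],[0,0,0,0],[0,0,0,0],[0,0,0,0],[0,0,0,0]]'; python3 -c "
from rig import robot;print(robot.read_state()['moment'],robot.read_state()['q'][5])"
```

```text
t: 37.85
tool_pos: [0.5848, 0.08, 0.1807]
ee_rot: [0.165, 3.134, 0.002]
ft_force: [2.6, 4.2, 4.8]
gripper_width: 0.434
finger_force: 79.5
t: 38.85
tool_pos: [0.5848, 0.0801, 0.1807]
ee_rot: [1.022, 2.968, 0.003]
ft_force: [2.9, 4.4, 4.8]
gripper_width: 0.431
finger_force: 79.6
t: 39.85
tool_pos: [0.5848, 0.0801, 0.1807]
ee_rot: [1.801, 2.572, 0.004]
ft_force: [4.0, 3.6, 4.3]
gripper_width: 0.433
finger_force: 79.6
[ 0.64939248 -0.57422263  0.16918312] -0.25631513878260254
t: 40.85
tool_pos: [0.5848, 0.08, 0.1807]
ee_rot: [2.057, 2.372, 0.004]
ft_force: [4.1, 3.7, 5.0]
gripper_width: 0.428
finger_force: 79.6
[ 0.6398786  -0.65102639  0.01902669] -0.04945616193956135
```

```bash
python3 -m handwheel '[[0,0,0,1],[0,0,0,1],[0,0,0,1],[0,0,0,0],[0,0,0,0],[0,0,0,0],[0,0,0,0],[0,0,0,0]]'; python3 - <<'E'
from rig import robot, grab_frame
from h import *
s=robot.read_state();print(s['moment'],s['q'][5])
f=grab_frame("top"); np.savez("top6.npz",**f); h=cv2.cvtColor(f["pixels"],cv2.COLOR_RGB2HSV)
m=cv2.inRange(h,np.array((100,120,30)),np.array((130,255,255))); n,_,st,ce=cv2.connectedComponentsWithStats(m[190:290,300:400]); print(st[1:],ce[1:]+[300,190])
E
```

```text
t: 41.85
tool_pos: [0.5848, 0.08, 0.1807]
ee_rot: [2.294, 2.144, 0.004]
ft_force: [3.7, 3.9, 5.0]
gripper_width: 0.432
finger_force: 79.6
[ 0.68132545 -0.59895193  0.03460639] 0.1599835601969035
[] []
```

```bash
python3 -m handwheel '[[0,0,0,1],[0,0,0,1],[0,0,0,1],[0,0,0,1],[0,0,0,0],[0,0,0,0],[0,0,0,0],[0,0,0,0]]'; python3 -c "
from rig import robot;print(robot.read_state()['moment'],robot.read_state()['q'][5])"
```

```text
t: 42.9
tool_pos: [0.5847, 0.0796, 0.1806]
ee_rot: [2.57, 1.805, 0.003]
ft_force: [3.5, -0.8, 5.0]
gripper_width: 0.43
finger_force: 88.5
[-0.01802716 -0.44981973  0.95514487] 0.4385245692823286
```

The stop is reached (0.96 N m). I'll release, retreat upwards and look.

```bash
python3 -m handwheel '[[0,0,-0.03,0],[0,0,0,0],[0,0,0,0],[0,0,0,0],[0,0,-0.5,0],[0,0,-1,0],[0,0,-1,0],[0,0,-1,0]]' 0.65
python3 -m handwheel '[[0,-1,-1,0],[0,-1,-1,0],[0,-1,-0.5,0],[0,-1,0,0],[0,-1,0,0],[0,-1,0,0],[0,0,0,0],[0,0,0,0]]'
python3 - <<'E'
from rig import robot, grab_frame
from h import *
print(robot.read_state()["tool_pos"])
F={n:grab_frame(n) for n in("top","wrist","side")}
for n in F: np.savez(n+"7.npz",**F[n])
f=F["top"]; print("knob top exp",proj(f,[.585,.079,.212]),"bay",proj(f,[.585-.043*np.cos(.19),.079-.043*np.sin(.19),.037]))
a=cv2.resize(F["wrist"]["pixels"],(480,360)); b=cv2.resize(f["pixels"][170:260,300:380],(320,360),interpolation=cv2.INTER_CUBIC)
c=cv2.resize(F["side"]["pixels"][190:290,235:325],(216,240),interpolation=cv2.INTER_CUBIC)
o=np.zeros((600,800,3),np.uint8);o[:360,:480]=a;o[:360,480:]=b;o[360:,:216]=c
cv2.imwrite("pics/end.png",o[:,:,::-1])
E
```

```text
t: 43.9
tool_pos: [0.5839, 0.0796, 0.2699]
ee_rot: [2.572, 1.803, 0.001]
ft_force: [-0.1, 1.1, 0.6]
gripper_width: 0.653
finger_force: 0.0
t: 44.9
tool_pos: [0.4432, 0.1307, 0.3311]
ee_rot: [2.572, 1.803, 0.001]
ft_force: [0.7, 0.3, 0.0]
gripper_width: 0.645
finger_force: 0.0
[0.44316032 0.13073177 0.33114067]
knob top exp [344.52116365 200.61641316] bay [344.94729127 234.49710765]
```

View pics/end.png

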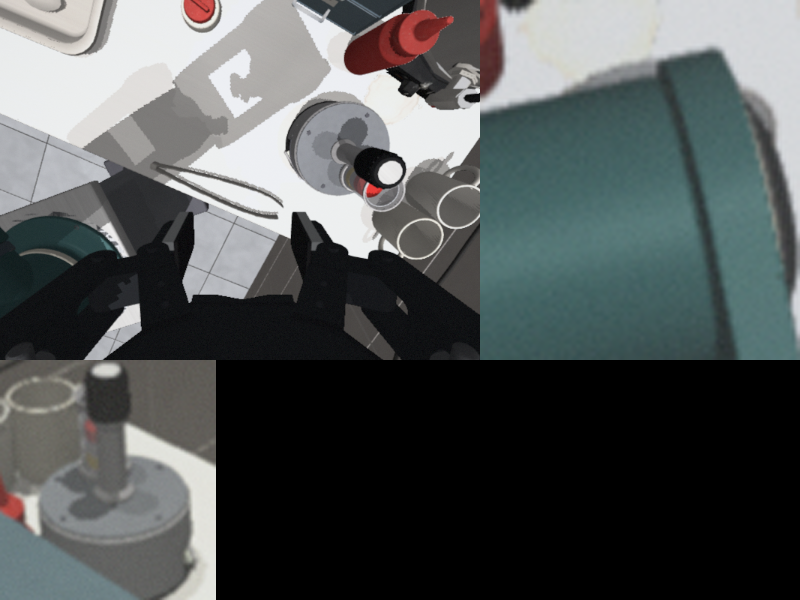

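The picture shows the knob sitting on the shoulder and the red lid down inside the tube with yellow below it. The bay is hidden from the cameras. As a last check I'll compare the lid heights in the side view.

```bash
python3 - <<'E'
from h import *
from rig import robot
s=load("side7.npz")
for n,lo,hi in(("red",(0,80,40),(10,255,255)),("yel",(18,60,40),(36,255,255)),("blue",(100,100,30),(130,255,255))):
    try: print(n,blob(s,lo,hi,(262,200,290,248)))
    except ValueError: print(n,"none")
for z in(.104,.134,.164): print(z,proj(s,[.5935,.0368,z]))
print("knob foot",proj(s,[.585,.079,.168]),"top",proj(s,[.585,.079,.212]))
print(robot.read_state()["t"])
E
```

```text
red (array([272.33333333, 217.66666667]), np.int32(12), array([271, 216,   4,   4], dtype=int32))
yel (array([273. , 232.5]), np.int32(2), array([273, 232,   1,   2], dtype=int32))
blue none
0.104 [278.50497769 227.32295723]
0.134 [277.76809169 216.08181334]
0.164 [277.00954137 204.51018192]
knob foot [280.37390822 212.31441794] top [279.25648087 194.27563964]
45.05
```

```bash
python3 -c "
from rig import robot;print(robot.close_job())"
```

```text
the job is handed in; nothing more can be done
None
```

I handed the job in at about 45 s. The tins were stacked in day order, the knob is seated, and it was turned to both stops; red and yellow each dropped by one tin in the tube. I could not see the blue tin in the bay because no camera view reached it, and the judge's result was not shown.

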